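# Press a floating test plate home with a hand tamper

## Robot

A 6-joint arm with a two-finger parallel gripper is mounted at the origin on the work surface. World frame = base frame: x ahead of the robot, y to its left, z up, the work surface at z = 0. Lengths are in m, angles in rad, forces in N, time in s.
With the tool pointing down it reaches from about 0.425 to 0.95 m from the base axis. Payload 14.7 kg.
Tool frame: the origin (TCP) lies at the centre of the arm's flange, where the gripper is bolted on; the fingertips stand 173 mm ahead of it and the grasp point (between the pads) lies 155 mm ahead of it (ctrl.nose_length is the distance from the TCP to the fingertips, in m); y points along the fingers, z is the direction in which the jaws open and shut, and the axes are right-handed (so a half turn about y gives the same grasp; the last joint's range is limited). The gripper opens to 85 mm and grips with 20 to 120 N. Pads are 22 mm wide; open, the fingers measure 114 mm over their backs; the gripper's body (76 mm by 85 mm) begins 54 mm behind the grasp point. The pads swing forward as they close: fully open they stand 13 mm farther back than shut.
Start: joints at [1.197, 0.48, 1.596, -0, 1.065, -0.047], TCP at [0.209, 0.616, 0.405] pointing down, gripper open.
Joint ranges: [-2.75, 2.75], [-0.82, 2.05], [0.23, 2.67], [-1.56, 4.7], [0.09, 2.69], [-2.92, 2.92]. Speed limits (rad/s): [1.89, 1.89, 2.39, 3.01, 3.01, 3.01].

## Interface

Orientations are given as a unit quaternion [w, x, y, z].
In Python, from rig import ctrl, viewer, nets gives the robot as it stands.
- The arm moves only by the tool play_rows, never from a script. Its argument "motion" is a list of rows, each an object with "slide": the shift along the tool's x, y, z in cm, a list of three; "turn": the turn, a rotation vector about the tool's x, y, z in rad, a list of three. In form: [{"slide": [dx, dy, dz], "turn": [ax, ay, az]}, ...]. A call has 1 to 5 rows; each row is the pose to reach, as a shift and turn from the pose measured when the call began, along the tool's axes at that moment; what a row does not reach only later rows make up. A row lasts 1/10 s, in which the tool goes at most 50 mm and 8.59 degrees, less where a joint would pass 70% of its speed; a pose out of reach is approached as far as the arm can. A call with a gripper value outside its range is refused whole. "hand" is the finger opening in cm, from 0 to 8.54, set as the call begins (left out, the last holds). The fingers move at their own pace and stop on an object; "newtons" is the grip in N (left out, the last holds). Time passes only in rows, so rows that repeat a pose let the fingers close. It gives the time, the measured TCP pose, the force and the opening at its end, in the units of the state.
- ctrl.state(): the state, without advancing time (a new reading comes with each control period).
- viewer.grab_frame(name): name is "scene" or "side" or "wrist"; returns a dict with "frame" (420x560x3 uint8, red, green, blue), "range_z" (420x560 float32, m along the optical axis (not along the pixel's ray), 0 where there is no reading), "fx", "fy", "cx", "cy" (pixels), "dist" ([k1, k2, p1, p2, k3] as OpenCV has them; the pictures are not rectified), "R" (3x3) and "t" (3): a world point X has camera coordinates R X + t; the wrist camera has in their place "T_tool_cam" (4x4, takes a point from camera to tool coordinates, whose origin is the TCP and whose axes are the tool frame's). Camera axes: x right, y down, z forward; pixel columns grow to the right and rows downward; lengths in m; the calibration is good to about 2 mm. A picture is of the moment at which its call begins: read the wrist's pose just before it.
- ctrl.close_job(): hands the job in, once; it reports no verdict.
Trained networks look in a picture, given as the dict that the camera call returned (one of the last four; its "shot" number tells which), for a name from the list of things; names that differ only in an ending like _2 or _b are one class to them, and where a whole thing is asked for, a point or a joint stands for the part that bears it (a point fixed in the world has none). Each returns a list of dicts, best first, with "conf" (0 to 1); they miss things now and then, are a little off and sometimes report something else, mostly with a low value. They report only what shows in the picture. A call takes as long as a camera call. They do not tell look-alikes from the thing itself.
- nets.search_frame(query, picture): "at" ([row, column] as shares, 0 to 1, of the picture: columns of its width, rows of its height, amid what is visible of it).
- nets.silhouettes(query, picture): "pixels" (420x560 bool, what is visible of it) and "at" ([row, column] as shares, 0 to 1, of the picture: columns of its width, rows of its height, amid what is visible of it).
The state is a dict: "clock": time; "joint_pos": joint angles; "joint_velocities": joint speeds; "effort": joint torques, N m; "tool_pos": TCP position; "tcp_rot": TCP orientation; "wrist_force": force on the tool from outside, world axes, zero at the start; "wrist_torque": the same for the moment, N m; "width": opening from 0.0 (shut) to 1.0 (fully open).
Only numpy, scipy, OpenCV 4.12 (cv2) and the standard library are available. Lean on these libraries where they do the work, as an engineer would, in place of code of your own. Each camera call takes 0.05 s, during which the arm holds its last target. There are 200 camera calls.

## Task

Take the tamper out of its cup and, with its flat foot, press the sprung plate of the test nest squarely down until it bottoms out level and flush with the nest's frame. Keep a steady push of about 18 N on it for two seconds without ever exceeding 28 N, and do not touch the nest or plate with the gripper. Then lift off, leaving the plate down and level, and gently set the tamper back upright in its cup, leaving the other things on the bench alone.

Things in the scene. Friction and masses are not known exactly. Their poses are not given: they have to be found in the camera images.
- tamper_grip (a point): Centre of the tamper's handle, 60 mm above the underside of its foot, on its axis. The tamper is a body of revolution, 90 mm tall, about 0.35 kg (0.28 to 0.46): a flat steel disc foot 52 mm across and 12 mm thick, a neck 20 mm across, and a plain upright black cylindrical handle 28 mm across from 30 to 90 mm above the underside. z points up along the axis. It starts upright, standing in the cup.
- tamper_foot (a point): Centre of the underside of the tamper's foot; z points up along the tamper's axis.
- cup: Fixed shallow round grey cup in which the tamper stands: 72 mm across outside, 62 mm across inside, rim 14 mm above the bench. Origin at the centre of its underside, on the bench.
- cup_floor (a point): Centre of the cup's inner floor, 5 mm above the bench, on which the tamper's foot rests.
- nest: Fixed black rectangular test nest, 130 mm (x) by 114 mm (y), its frame's flat top 40 mm above the bench, with an opening of 84 by 68 mm in the middle for the sprung plate. Origin at the centre of its underside, on the bench; z up.
- plate_top (a point): Centre of the top face of the sprung plate, which is 80 mm (nest x) by 64 mm (nest y) with a flat gold-coloured circuit panel on top (tiny parts only in its corners; they do not block the foot). The plate floats on a central pivot, starts cocked by up to 0.08 rad about the nest's x and y, and takes any tilt that the tamper's foot gives it; z is the normal of its face. Its top stands 52 mm above the bench when up and 40 mm (flush with the frame) when bottomed.
- plate (a joint): Depth (m) to which the sprung plate has been pressed: 0 when fully up, 0.012 when bottomed on a hard stop. It starts between 0 and 0.003. A spring (0.4 N per mm) pushes it up and side detents drag with 6.5 N, so it moves under roughly 6 to 11 N and stays where it is left; its pivot is held by a slight friction too (0.03 N m).
- bottle: White square solvent bottle, 60 mm wide, 123 mm tall with a steel cap; leave alone. Origin at the centre of its underside.
- swab_box: Open blue box of swabs, 110 by 80 by 35 mm; leave alone. Origin at the centre of its underside.
- tray: Flat black parts tray, 100 by 120 by 15 mm; leave alone. Origin at the centre of its underside.
Things that resemble listed ones, but are neither listed nor needed, are in the scene too. What is shaped like the part that bears tamper_grip but red is not meant. There is more than one size of the cup; the one meant has the size given above.

How it is judged:
By the outcome, as a careful person would: the job done as asked, in the order asked, and still so for the second after the job is handed in, with the robot touching nothing.
It also fails if it takes over 67 s, if anything falls off the work surface, if the arm or the gripper's body presses on something with over 40 N, if the wrist force passes 120 N, or if a joint passes its speed limit or range.

## Working session

There is one attempt and no reset: what is moved stays moved. The work goes in short steps, Python scripts to look and compute and a tool call to move; the robot and the scene stay as the last step left them, time stands still between calls to the robot, and variables do not carry over. Pictures are saved under pics/ and viewed, about 8 in all and at most 12, crops included, and the job is handed in when it is done.

Besides the shell and the picture viewer there is one more tool, called by a JSON object that holds its "op" and its "data", one argument or row to a line. play_rows: Moves the arm, as the interface text tells. Its arguments: {"type":"object","properties":{"motion":{"type":"array"},"hand":{"type":"number"},"newtons":{"type":"number"}},"required":["motion"]}

```bash
ls; mkdir -p pics; cat > h.py <<'E'
import numpy as np, cv2
from rig import ctrl, viewer, nets
from scipy.spatial.transform import Rotation as Ro
def rot(q): return Ro.from_quat([q[1],q[2],q[3],q[0]]).as_matrix()
def K(p): return np.array([[p['fx'],0,p['cx']],[0,p['fy'],p['cy']],[0,0,1.]])
def cloud(p,s=None):
    "world XYZ image (420,560,3), nan where no reading"
    h,w=p['range_z'].shape; v,u=np.mgrid[0:h,0:w]
    uv=cv2.undistortPoints(np.stack([u,v],-1).reshape(-1,1,2).astype(float),K(p),np.array(p['dist'],float)).reshape(h,w,2)
    z=p['range_z'].astype(float).copy(); z[z==0]=np.nan
    c=np.dstack([uv[...,0]*z,uv[...,1]*z,z])
    if 'R' in p: return (c-np.array(p['t']))@np.array(p['R'])
    T=np.array(p['T_tool_cam']); c=c@T[:3,:3].T+T[:3,3]
    return c@rot(s['tcp_rot']).T+np.array(s['tool_pos'])
def save(p,n): cv2.imwrite('pics/'+n,p['frame'][...,::-1])
E
cat > a.py <<'E'
from h import *
np.set_printoptions(precision=4,suppress=True)
s=ctrl.state(); print(s['clock'],s['tool_pos'],s['tcp_rot'],s['wrist_force'],s['width']); print(rot(s['tcp_rot']))
ims=[]
for n in ['scene','side']:
    p=viewer.grab_frame(n); X=cloud(p); ims.append(p['frame'])
    np.savez(f'{n}.npz',X=X,f=p['frame'])
    for q in ['tamper_grip','cup','nest','plate','bottle','swab_box','tray']:
        for d in nets.silhouettes(q,p):
            if d['conf']<.2: continue
            m=d['pixels']; P=X[m]; P=P[~np.isnan(P[:,0])]
            if len(P)<5: continue
            top=np.percentile(P[:,2],97); T=P[P[:,2]>top-.006]
            print(n,q,round(d['conf'],2),'px',np.round(np.array(d['at'])*[420,560]),m.sum(),'top',round(top,4),'mid',(T.min(0)+T.max(0))/2,'ext',np.ptp(T,axis=0))
cv2.imwrite('pics/a.png',cv2.resize(np.hstack(ims),None,fx=.714,fy=.714)[...,::-1])
save(p,'side.png'); cv2.imwrite('pics/scene.png',ims[0][...,::-1])
E
python3 a.py
```

```text
pics
0.0 [0.2086 0.6154 0.4041] [-0.6973  0.6981 -0.1151  0.1149] [-0.564  -0.4131  0.1155] 1.0015938241831595
[[ 0.9471 -0.0004  0.321 ]
 [-0.321  -0.0011  0.9471]
 [-0.     -1.     -0.0012]]
scene tamper_grip 0.79 px [234. 212.] 761 top 0.0951 mid [ 0.509  -0.1122  0.0929] ext [0.0277 0.0257 0.0077]
scene tamper_grip 0.71 px [200. 198.] 570 top 0.0904 mid [ 0.4493 -0.0762  0.09  ] ext [0.1123 0.0649 0.0108]
scene tamper_grip 0.39 px [194. 299.] 2816 top 0.0524 mid [0.5446 0.1231 0.0506] ext [0.0873 0.0747 0.0082]
scene cup 0.71 px [253. 220.] 316 top 0.015 mid [ 0.5107 -0.1095  0.0124] ext [0.0689 0.0714 0.0068]
scene cup 0.71 px [283. 236.] 655 top 0.0115 mid [ 0.6163 -0.1422  0.0095] ext [0.0553 0.0548 0.008 ]
scene nest 0.85 px [193. 302.] 2770 top 0.0524 mid [0.5446 0.1231 0.0506] ext [0.0873 0.0747 0.0082]
scene plate 0.68 px [184. 299.] 724 top 0.0532 mid [0.5448 0.122  0.051 ] ext [0.0869 0.0722 0.0075]
scene plate 0.6 px [183. 300.] 712 top 0.0532 mid [0.5438 0.1221 0.051 ] ext [0.0857 0.0723 0.0075]
scene bottle 0.6 px [267. 338.] 2136 top 0.1236 mid [ 0.7582 -0.0222  0.12
[... 786 characters left out ...]
 px [297. 275.] 437 top 0.0156 mid [ 0.5089 -0.1112  0.0142] ext [0.0701 0.072  0.0091]
side cup 0.48 px [203. 337.] 1462 top 0.1224 mid [ 0.7556 -0.0243  0.1209] ext [0.046  0.0491 0.0084]
side nest 0.72 px [221. 231.] 2400 top 0.0516 mid [0.5434 0.1209 0.0501] ext [0.0891 0.0751 0.0088]
side plate 0.76 px [207. 229.] 619 top 0.0523 mid [0.543  0.1209 0.0505] ext [0.0839 0.0751 0.0079]
side bottle 0.91 px [202. 336.] 1512 top 0.1224 mid [ 0.757  -0.0243  0.1209] ext [0.0487 0.0491 0.0084]
side swab_box 0.75 px [298. 421.] 2500 top 0.0344 mid [ 0.7361 -0.3081  0.0326] ext [0.133  0.1181 0.0083]
side tray 0.63 px [164. 270.] 899 top 0.0153 mid [0.7574 0.2797 0.0132] ext [0.1277 0.1399 0.0077]
```

View pics/scene.png

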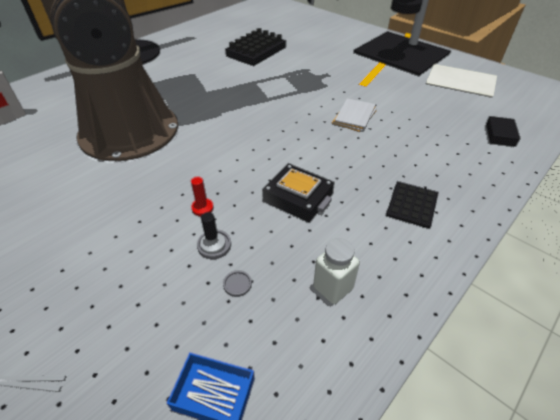

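View pics/side.png

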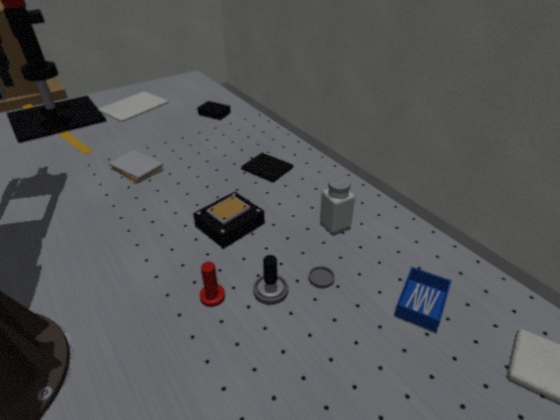

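Scene view: the black tamper stands in a large grey cup at row 234, col 212. The red look-alike is at (200,198), the small grey cup at (283,236), and the nest at (193,300) with a grey tab on one side. The side view agrees: black tamper (281,270), red (289,209), small cup (280,320).
Candidates for the tamper are the black one (0.508,-0.113) and the red one (0.404,-0.057). I choose black, in the 72 mm cup. Next I crop to check it, fit the nest yaw and get the camera mount.

```bash
cat >> h.py <<'E'
def go(target,Rt=None,s=None):
    s=s or ctrl.state(); R=rot(s['tcp_rot'])
    sl=R.T@(np.array(target)-np.array(s['tool_pos']))*100
    tu=np.zeros(3) if Rt is None else Ro.from_matrix(R.T@Rt).as_rotvec()
    print('slide cm',np.round(sl,2),'turn',np.round(tu,4))
E
cat > b.py <<'E'
from h import *
np.set_printoptions(precision=4,suppress=True)
for n in ['scene','side']:
    d=np.load(n+'.npz'); X=d['X']
    near=(np.hypot(X[...,0]-.544,X[...,1]-.122)<.1)&(X[...,2]>.033)
    P=X[near]; fr=P[P[:,2]<.0455]; print(n,'frame z',np.median(fr[:,2]), 'rect',cv2.minAreaRect(P[:,:2].astype(np.float32)))
    pl=P[(np.hypot(P[:,0]-.544,P[:,1]-.122)<.03)&(P[:,2]>.045)]
    A=np.c_[pl[:,:2]-[.544,.122],np.ones(len(pl))]; print('plate plane',np.linalg.lstsq(A,pl[:,2],rcond=None)[0])
p=viewer.grab_frame('wrist'); print(p['T_tool_cam'],p['fx'])
f=np.load('scene.npz')['f'];g=np.load('side.npz')['f']
c=np.hstack([cv2.resize(f[165:305,165:305],(400,400),interpolation=2),cv2.resize(g[220:340,180:300],(400,400),interpolation=2)])
cv2.imwrite('pics/crop.png',c[...,::-1])
go([.47,.13,.404])
E
python3 b.py
```

```text
scene frame z 0.03963903132709106 rect ((0.54439777135849, 0.12361256033182144), (0.12989790737628937, 0.11731570959091187), 9.71474838256836)
plate plane [0.0309 0.0129 0.0511]
side frame z 0.038920823960175266 rect ((0.5430704951286316, 0.1217113509774208), (0.13143715262413025, 0.11810985207557678), 8.79783821105957)
plate plane [0.024  0.0014 0.0503]
[[ 0.0002  0.9657  0.2595 -0.065 ]
 [ 0.001  -0.2595  0.9657  0.0311]
 [ 1.      0.0001 -0.0011 -0.0001]
 [ 0.      0.      0.      1.    ]] 304.618981014455
slide cm [ 40.34   0.07 -37.6 ] turn [0. 0. 0.]
```

View pics/crop.png

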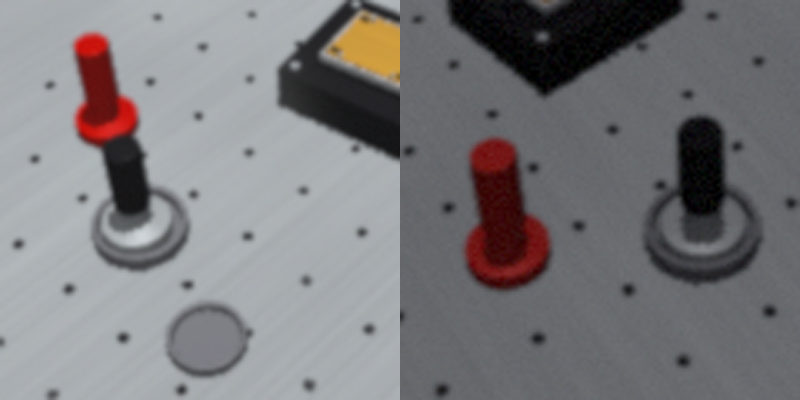

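The crop confirms the choice: black handle with steel foot in the big cup, red one standing free. I move over the nest for a close look first, on the way to the tamper.

{"op": "play_rows", "data": {
  "motion": [
    {"slide":[9.5,0,-7.5],"turn":[0,0,0]},
    {"slide":[19,0,-15],"turn":[0,0,0]},
    {"slide":[28,0,-23],"turn":[0,0,0]},
    {"slide":[37,0,-30],"turn":[0,0,0]},
    {"slide":[47,0,-36],"turn":[0,0,0]}
  ]
}}

```text
clock: 1.35
tool_pos: [0.3446, 0.4038, 0.4049]
tcp_rot: [0.698, -0.698, 0.115, -0.115]
wrist_force: [0.7, 0.5, 0.7]
width: 0.997
```

{"op": "play_rows", "data": {
  "motion": [
    {"slide":[20,0,-20],"turn":[0,0,0]},
    {"slide":[20,0,-20],"turn":[0,0,0]},
    {"slide":[20,0,-20],"turn":[0,0,0]}
  ]
}}

```text
clock: 1.65
tool_pos: [0.411, 0.2692, 0.405]
tcp_rot: [0.698, -0.697, 0.115, -0.115]
wrist_force: [0.8, 0.6, -0.3]
width: 1.003
```

{"op": "play_rows", "data": {
  "motion": [
    {"slide":[4,0,-2.5],"turn":[0,0,0]},
    {"slide":[8,0,-5],"turn":[0,0,0]},
    {"slide":[12,0,-7.5],"turn":[0,0,0]},
    {"slide":[17,0,-9.6],"turn":[0,0,0]},
    {"slide":[17,0,-9.6],"turn":[0,0,0]}
  ]
}}

```text
clock: 2.15
tool_pos: [0.5447, 0.1203, 0.4052]
tcp_rot: [0.698, -0.697, 0.115, -0.117]
wrist_force: [0.8, 0.7, 0.7]
width: 0.999
```

```bash
cat > c.py <<'E'
from h import *
np.set_printoptions(precision=4,suppress=True)
s=ctrl.state(); p=viewer.grab_frame('wrist'); X=cloud(p,s); save(p,'w1.png'); np.savez('w1.npz',X=X,f=p['frame'])
print(s['clock'],s['tool_pos'])
near=(np.hypot(X[...,0]-.544,X[...,1]-.122)<.1)&(X[...,2]>.033)
P=X[near]; print('rect',cv2.minAreaRect(P[:,:2].astype(np.float32)), 'frame z',np.median(P[P[:,2]<.045][:,2]))
for d in nets.silhouettes('plate',p)[:2]:
    m=d['pixels'];pl=X[m];pl=pl[pl[:,2]>.043]; print(d['conf'],m.sum(),'rect',cv2.minAreaRect(pl[:,:2].astype(np.float32)))
hsv=cv2.cvtColor(p['frame'],cv2.COLOR_RGB2HSV); m=(hsv[...,0]>10)&(hsv[...,0]<30)&(hsv[...,1]>120)&near
g=X[m]; print('gold',m.sum(),cv2.minAreaRect(g[:,:2].astype(np.float32)))
A=np.c_[g[:,:2]-[.544,.122],np.ones(len(g))]; print('plane',np.linalg.lstsq(A,g[:,2],rcond=None)[0])
go([.509,-.112,.40])
E
python3 c.py
```

```text
2.15 [0.5447 0.1203 0.4052]
rect ((0.5431147813796997, 0.12048881500959396), (0.13034608960151672, 0.13970300555229187), 10.119523048400879) frame z 0.03967235244875936
0.56 4268 rect ((0.5429092049598694, 0.12120123207569122), (0.08009441941976547, 0.06373026221990585), 10.013033866882324)
gold 3298 ((0.5431578159332275, 0.1215597540140152), (0.07303065061569214, 0.05706902593374252), 9.766490936279297)
plane [0.0289 0.0033 0.051 ]
slide cm [  4.45   0.47 -23.27] turn [0. 0. 0.]
```

View pics/w1.png

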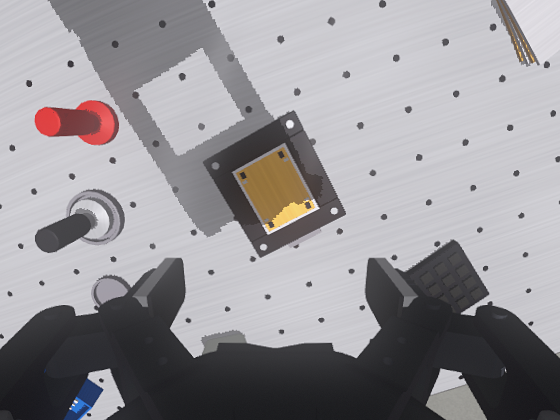

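The wrist view shows the nest (185,275) clear, with the gold plate at (188,275), centre (0.543,0.1214). It is tilted about 0.03 rad and the nest yaw is about 10°. The black tamper is at (225,80) in its cup and the red one at (122,75). Now I move over the tamper.

{"op": "play_rows", "data": {
  "motion": [
    {"slide":[1,0,-5],"turn":[0,0,0]},
    {"slide":[2,0,-10],"turn":[0,0,0]},
    {"slide":[3,0,-15],"turn":[0,0,0]},
    {"slide":[3.8,0,-19],"turn":[0,0,0]},
    {"slide":[4.5,0.5,-23.3],"turn":[0,0,0]}
  ]
}}

```text
clock: 2.75
tool_pos: [0.5086, -0.1128, 0.4003]
tcp_rot: [0.698, -0.697, 0.115, -0.116]
wrist_force: [0.2, 0.9, -0.5]
width: 1.007
```

{"op": "play_rows", "data": {
  "motion": [
    {"slide":[0,0,0],"turn":[0,0,0]}
  ]
}}

```text
clock: 2.85
tool_pos: [0.5072, -0.1153, 0.3999]
tcp_rot: [0.698, -0.698, 0.116, -0.116]
wrist_force: [0.1, 1.4, -0.7]
width: 1.003
```

```bash
cat > d.py <<'E'
from h import *
np.set_printoptions(precision=4,suppress=True)
s=ctrl.state(); p=viewer.grab_frame('wrist'); X=cloud(p,s); save(p,'w2.png'); np.savez('w2.npz',X=X,f=p['frame'])
print(s['clock'],s['tool_pos'],rot(s['tcp_rot']))
r=np.hypot(X[...,0]-.509,X[...,1]+.112); z=X[...,2]
def fit(m,n):
    P=X[m].astype(np.float32); (c,rad)=cv2.minEnclosingCircle(P[:,:2]); print(n,len(P),c,2*rad,'z',np.median(P[:,2]))
    return P
T=fit((r<.03)&(z>.088)&(z<.11),'handle top'); 
fit((r<.042)&(z>.009)&(z<.02),'cup+foot')
fit((r<.042)&(r>.030)&(z>.0115)&(z<.02),'rim')
from scipy.optimize import least_squares
for lo,hi in [(.04,.06),(.06,.08),(.075,.092)]:
    P=X[(r<.03)&(z>lo)&(z<hi)][:,:2]
    q=least_squares(lambda c:np.hypot(P[:,0]-c[0],P[:,1]-c[1])-.014,[.509,-.112],loss='soft_l1',f_scale=.001).x; print('axis',lo,len(P),q)
go([.509,-.112,.22])
E
python3 d.py
```

```text
2.85 [ 0.5072 -0.1153  0.3999] [[ 0.9462  0.0008  0.3235]
 [-0.3235 -0.      0.9462]
 [ 0.0008 -1.      0.0002]]Traceback (most recent call last):
  File "d.py", line 9, in <module>
    T=fit((r<.03)&(z>.088)&(z<.11),'handle top');
  File "d.py", line 7, in fit
    P=X[m].astype(np.float32); (c,rad)=cv2.minEnclosingCircle(P[:,:2]); print(n,len(P),c,2*rad,'z',np.median(P[:,2]))
                                       ~~~~~~~~~~~~~~~~~~~~~~^^^^^^^^^
cv2.error: OpenCV(4.12.0) /io/opencv/modules/imgproc/src/shapedescr.cpp:201: error: (-215:Assertion failed) count >= 0 && (depth == CV_32F || depth == CV_32S) in function 'minEnclosingCircle'
```

View pics/w2.png

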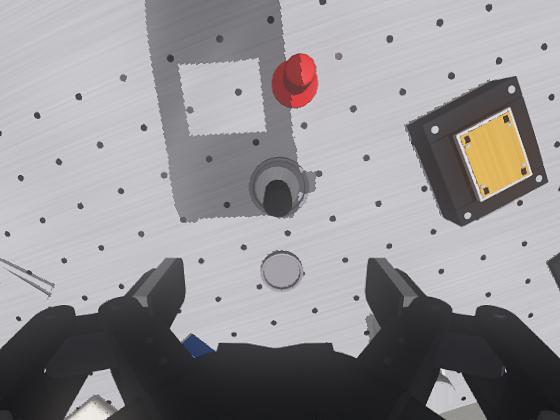

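The view shows the black tamper at (195,278) in its cup (187,280), the red one at (80,297), and the small cup at (270,281). The script error is probably a non-contiguous array, so I fix that.

```bash
sed -i 's/minEnclosingCircle(P\[:,:2\])/minEnclosingCircle(P[:,:2].copy())/' d.py; python3 d.py
```

```text
2.9 [ 0.5075 -0.1136  0.4002] [[ 0.9463  0.001   0.3234]
 [-0.3234  0.0007  0.9463]
 [ 0.0007 -1.      0.001 ]]
handle top 677 (0.5078352093696594, -0.11386696994304657) 0.027966806665062904 z 0.094509654
cup+foot 1423 (0.5088375210762024, -0.11196775734424591) 0.07208140939474106 z 0.015852312
rim 625 (0.5088949203491211, -0.11183872818946838) 0.07190515100955963 z 0.013460537
axis 0.04 68 [ 0.5082 -0.1141]
axis 0.06 83 [ 0.5083 -0.1141]
axis 0.075 88 [ 0.5083 -0.114 ]
slide cm [ 0.08 18.03  0.06] turn [0. 0. 0.]
```

{"op": "play_rows", "data": {
  "motion": [
    {"slide":[0.1,4.5,0],"turn":[0,0,0]},
    {"slide":[0.1,9,0],"turn":[0,0,0]},
    {"slide":[0.1,12,0],"turn":[0,0,0]},
    {"slide":[0.1,12,0],"turn":[0,0,0]},
    {"slide":[0.1,12,0],"turn":[0,0,0]}
  ]
}}

```text
clock: 3.45
tool_pos: [0.5092, -0.1114, 0.2808]
tcp_rot: [0.698, -0.697, 0.115, -0.115]
wrist_force: [-0.4, 0.3, -0.2]
width: 1.003
```

```bash
python3 -c "
from h import *
s=ctrl.state();print(s['clock'],s['tool_pos'],rot(s['tcp_rot']),s['wrist_force'],s['joint_pos']);go([.5081,-.1140,.220])"
```

```text
3.45 [ 0.50922798 -0.11136721  0.28081986] [[ 9.47129832e-01  3.81826633e-04  3.20850331e-01]
 [-3.20850556e-01  1.25469326e-03  9.47129002e-01]
 [-4.09296694e-05 -9.99999140e-01  1.31086670e-03]] [-0.42596259  0.30133478 -0.20271193] [-0.27396863  0.47208054  2.004395    0.00212468  0.66509008 -1.51980935]
slide cm [-0.02  6.08 -0.29] turn [0. 0. 0.]
```

```bash
sed -i 's/w2\./w3./g; s/go(.*/go([.5081,-.1130,.220])/' d.py; python3 d.py
```

```text
3.45 [ 0.5092 -0.1114  0.2808] [[ 0.9471  0.0004  0.3209]
 [-0.3209  0.0013  0.9471]
 [-0.     -1.      0.0013]]
handle top 1885 (0.5075939297676086, -0.11352439969778061) 0.02779375948011875 z 0.09447886
cup+foot 3006 (0.5087804198265076, -0.11160039156675339) 0.07197398692369461 z 0.016212385
rim 1254 (0.5088033676147461, -0.11146821826696396) 0.071870818734169 z 0.013440816
axis 0.04 265 [ 0.5083 -0.1139]
axis 0.06 343 [ 0.5083 -0.1138]
axis 0.075 384 [ 0.5083 -0.1138]
slide cm [-0.12  6.16 -0.18] turn [0. 0. 0.]
```

{"op": "play_rows", "data": {
  "motion": [
    {"slide":[0,2.5,-0.25],"turn":[0,0,0]},
    {"slide":[0,5,-0.25],"turn":[0,0,0]},
    {"slide":[0,6.1,-0.25],"turn":[0,0,0]},
    {"slide":[0,6.1,-0.25],"turn":[0,0,0]},
    {"slide":[0,6.1,-0.25],"turn":[0,0,0]}
  ]
}}

```text
clock: 4.0
tool_pos: [0.5095, -0.1141, 0.2219]
tcp_rot: [0.698, -0.697, 0.114, -0.116]
wrist_force: [1.1, -0.5, 0.2]
width: 1.0
```

{"op": "play_rows", "data": {
  "motion": [
    {"slide":[0,0,0],"turn":[0,0,0]},
    {"slide":[0,0,0],"turn":[0,0,0]},
    {"slide":[0,0,0],"turn":[0,0,0]},
    {"slide":[0,0,0],"turn":[0,0,0]}
  ],
  "hand": 4,
  "newtons": 60
}}

```text
clock: 4.4
tool_pos: [0.5096, -0.1141, 0.2222]
tcp_rot: [0.698, -0.697, 0.114, -0.116]
wrist_force: [0.3, -0.3, 0.1]
width: 0.466
```

{"op": "play_rows", "data": {
  "motion": [
    {"slide":[0,0,0],"turn":[0,0,0]},
    {"slide":[0,0,0],"turn":[0,0,0]},
    {"slide":[0,0,0],"turn":[0,0,0]},
    {"slide":[0,0,0],"turn":[0,0,0]},
    {"slide":[0,0,0],"turn":[0,0,0]}
  ],
  "hand": 1.5
}}

```text
clock: 4.9
tool_pos: [0.5096, -0.1141, 0.2224]
tcp_rot: [0.698, -0.697, 0.114, -0.116]
wrist_force: [-0.6, 1.5, 6.7]
width: 0.314
```

```bash
python3 -c "
from h import *
s=ctrl.state();print(s['clock'],s['tool_pos'],rot(s['tcp_rot']),s['wrist_force'],s['wrist_torque'],s['width'])"
```

```text
4.9 [ 0.50962553 -0.11407036  0.22243739] [[ 9.47075530e-01  4.16045075e-03  3.20983850e-01]
 [-3.20987493e-01  2.21615454e-04  9.47083407e-01]
 [ 3.86915889e-03 -9.99991321e-01  1.54533923e-03]] [-0.6282603   1.54869919  6.70946137] [ 0.14021513  0.14454221 -0.01228438] 0.3141753375923917
```

{"op": "play_rows", "data": {
  "motion": [
    {"slide":[0,-0.5,0],"turn":[0,0,0]},
    {"slide":[0,-2,0],"turn":[0,0,0]},
    {"slide":[0,-5,0],"turn":[0,0,0]},
    {"slide":[0,-9,0],"turn":[0,0,0]},
    {"slide":[0,-9,0],"turn":[0,0,0]}
  ]
}}

```text
clock: 5.4
tool_pos: [0.5105, -0.1144, 0.3166]
tcp_rot: [0.698, -0.698, 0.111, -0.119]
wrist_force: [0.1, -0.5, -5.1]
width: 0.318
```

```bash
cat > e.py <<'E'
from h import *
import sys
np.set_printoptions(precision=4,suppress=True)
s=ctrl.state();R=rot(s['tcp_rot']);print(s['clock'],s['tool_pos'],R[:,1],s['wrist_force'],s['wrist_torque'],s['width'])
a=np.deg2rad(-18.72); x=np.array([np.cos(a),np.sin(a),0]); y=np.array([0,0,-1.]); Rt=np.c_[x,y,np.cross(x,y)]
T=[float(v) for v in sys.argv[1:4]]
go(T,Rt,s)
E
python3 e.py .5446 .1210 .32; cat > t.py <<'E'
from h import *
import sys
s=ctrl.state();p=viewer.grab_frame('wrist');save(p,sys.argv[1]);X=cloud(p,s);R=rot(s['tcp_rot']);c=(X-s['tool_pos'])@R  # tool coords
for d in nets.silhouettes('tamper_grip',p)[:3]:
    P=c[d['pixels']];P=P[~np.isnan(P[:,0])];print(round(d['conf'],2),np.array(d['at'])*[420,560],len(P),P.min(0),P.max(0),np.median(P,0))
E
python3 t.py w4.png
```

```text
5.4 [ 0.5105 -0.1144  0.3166] [ 0.0102 -0.0015 -0.9999] [ 0.0776 -0.4768 -5.0861] [-0.0267 -0.0557  0.0464] 0.31795807155571343
slide cm [-4.33 -0.34 23.39] turn [-0.0018 -0.      0.0101]
0.91 [ 49.812 301.224] 4097 [-0.16342966  0.22344435 -0.00630894] [-0.09692895  0.31719619  0.04771976] [-0.11596569  0.24653542  0.0167853 ]
0.75 [264.894 276.528] 9485 [-0.02845746  0.12589635 -0.0310942 ] [0.15899289 0.31949353 0.03370626] [-0.01127845  0.14353726 -0.00021595]
```

View pics/w4.png

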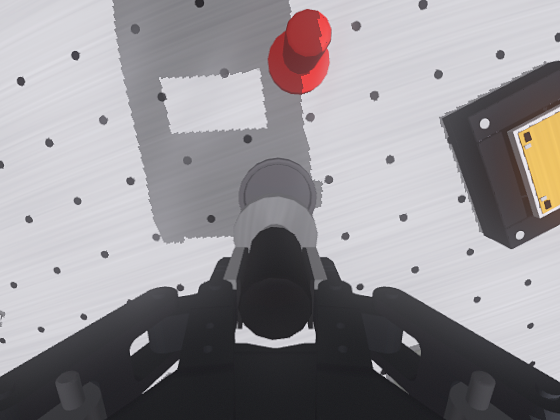

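The tamper is held upright between the pads (295,275), foot at (230,275), cup empty at (185,275). I fit its axis in the tool frame.

```bash
cat > t.py <<'E'
from h import *
import sys
from scipy.optimize import least_squares
np.set_printoptions(precision=4,suppress=True)
s=ctrl.state();p=viewer.grab_frame('wrist');save(p,sys.argv[1]);X=cloud(p,s);R=rot(s['tcp_rot']);c=(X-s['tool_pos'])@R
b=(abs(c[...,2])<.018)&(c[...,0]>-.025)&(c[...,0]<.02)&(c[...,1]>.122)&(c[...,1]<.19)
P=c[b]; top=P[P[:,1]<np.percentile(P[:,1],30)]; yt=np.median(top[:,1])
t=P[P[:,1]<yt+.003]; print('top y',yt,'foot y',yt+.09,'circ',cv2.minEnclosingCircle(t[:,[0,2]].astype(np.float32).copy()))
A=np.c_[t[:,[0,2]],np.ones(len(t))]; print('top plane slopes dy/dx,dy/dz',np.linalg.lstsq(A,t[:,1],rcond=None)[0])
w=P[(P[:,1]>yt+.006)&(P[:,1]<yt+.05)&(P[:,0]<-.004)&(abs(P[:,2])<.011)]
f=lambda q:np.hypot(w[:,0]-q[0]-q[2]*(w[:,1]-.155),w[:,2]-q[1]-q[3]*(w[:,1]-.155))-.014
r=least_squares(f,[0,0,0,0],loss='soft_l1',f_scale=.001); print('cyl',len(w),r.x,'res',np.median(abs(r.fun)))
ft=c[(abs(c[...,2])<.03)&(c[...,0]>-.035)&(c[...,0]<-.011)&(c[...,1]>yt+.07)&(c[...,1]<yt+.084)]
if len(ft)>20:
    A=np.c_[ft[:,[0,2]],np.ones(len(ft))]; print('foot top',len(ft),np.median(ft[:,1]),np.linalg.lstsq(A,ft[:,1],rcond=None)[0], ft.min(0),ft.max(0))
E
python3 t.py w5.png; python3 e.py .5446 .1210 .32
```

```text
top y 0.12755038513993244 foot y 0.21755038513993244 circ ((-0.003957063890993595, 8.046502625802532e-05), 0.01979893632233143)
top plane slopes dy/dx,dy/dz [ 0.0009 -0.0004  0.1279]
cyl 1871 [-0.0019 -0.0004 -0.0056 -0.0016] res 0.0001703825954463556
foot top 1902 0.2043458328426852 [-0.2316  0.0057  0.2001] [-0.0284  0.1977 -0.0241] [-0.011   0.2115  0.0232]
5.55 [ 0.5088 -0.114   0.312 ] [ 0.0037  0.0004 -1.    ] [-0.0412 -0.395  -4.1902] [-0.009   0.0472  0.0015] 0.30841871043196983
slide cm [-4.16 -0.78 23.4 ] turn [-0.0015 -0.0001  0.0034]
```

{"op": "play_rows", "data": {
  "motion": [
    {"slide":[-0.6,0,4],"turn":[0,0,0.003]},
    {"slide":[-1.4,0,8],"turn":[0,0,0.003]},
    {"slide":[-2.2,0,13],"turn":[0,0,0.003]},
    {"slide":[-3.2,0,18],"turn":[0,0,0.003]},
    {"slide":[-4.1,0,22],"turn":[0,0,0.003]}
  ]
}}

```text
clock: 6.05
tool_pos: [0.5402, 0.1097, 0.3105]
tcp_rot: [0.698, -0.697, 0.116, -0.114]
wrist_force: [0.2, -0.0, -3.8]
width: 0.312
```

{"op": "play_rows", "data": {
  "motion": [
    {"slide":[0,0,1],"turn":[0,0,0]},
    {"slide":[0,0,1],"turn":[0,0,0]},
    {"slide":[0,0,1],"turn":[0,0,0]}
  ]
}}

```text
clock: 6.35
tool_pos: [0.5428, 0.1188, 0.3093]
tcp_rot: [-0.698, 0.698, -0.116, 0.113]
wrist_force: [-0.0, -0.5, -4.8]
width: 0.318
```

```bash
python3 t.py w6.png;python3 e.py .5452 .1207 .282
```

```text
top y 0.12758527131487535 foot y 0.21758527131487534 circ ((-0.0008858188521116972, -4.487276964937337e-05), 0.021143188700079918)
top plane slopes dy/dx,dy/dz [-0.0003 -0.002   0.1279]
cyl 1865 [-0.0019 -0.0004 -0.0056 -0.0011] res 0.0001558595190955265
foot top 1884 0.20436816739921537 [-0.2201 -0.0004  0.2003] [-0.0284  0.1978 -0.0243] [-0.011   0.2115  0.0233]
6.4 [0.5429 0.1183 0.3096] [-0.0036  0.0005 -1.    ] [ 0.8389 -0.5385 -4.9137] [-0.0225 -0.034   0.0022] 0.3106382176214123
slide cm [0.15 2.76 0.3 ] turn [ 0.0007 -0.0002 -0.0035]
```

{"op": "play_rows", "data": {
  "motion": [
    {"slide":[0.15,1,0.3],"turn":[0,0,-0.003]},
    {"slide":[0.15,2,0.3],"turn":[0,0,-0.003]},
    {"slide":[0.15,2.8,0.3],"turn":[0,0,-0.003]},
    {"slide":[0.15,2.8,0.3],"turn":[0,0,-0.003]},
    {"slide":[0.15,2.8,0.3],"turn":[0,0,-0.003]}
  ],
  "newtons": 90
}}

```text
clock: 6.9
tool_pos: [0.5451, 0.1205, 0.2812]
tcp_rot: [-0.697, 0.698, -0.116, 0.115]
wrist_force: [-0.7, -0.4, -4.4]
width: 0.305
```

```bash
python3 t.py w7.png;python3 e.py .5450 .1208 .272
```

```text
top y 0.12765955719563432 foot y 0.21765955719563432 circ ((-0.004018558654934168, -1.4168322195473593e-05), 0.01972426101565361)
top plane slopes dy/dx,dy/dz [-0.0016 -0.0016  0.128 ]
cyl 1862 [-0.0019 -0.0004 -0.0051  0.    ] res 0.00015742945918322936
foot top 1887 0.20443727455727473 [-0.2272 -0.0013  0.2002] [-0.0285  0.1977 -0.0243] [-0.011   0.2116  0.0232]
6.95 [0.5453 0.1206 0.2816] [-0.0008 -0.0004 -1.    ] [ 0.138  -0.1052 -3.9184] [-0.0186 -0.0086 -0.0094] 0.3113743004647347
slide cm [-0.03  0.96  0.01] turn [ 0.0007 -0.0005 -0.0006]
```

{"op": "play_rows", "data": {
  "motion": [
    {"slide":[0,0.5,0],"turn":[0,0,0]},
    {"slide":[0,0.9,0],"turn":[0,0,0]},
    {"slide":[0,1.0,0],"turn":[0,0,0]},
    {"slide":[0,1.1,0],"turn":[0,0,0]},
    {"slide":[0,1.2,0],"turn":[0,0,0]}
  ]
}}

```text
clock: 7.45
tool_pos: [0.5453, 0.1206, 0.2696]
tcp_rot: [-0.697, 0.698, -0.115, 0.115]
wrist_force: [0.5, -0.1, -3.0]
width: 0.308
```

{"op": "play_rows", "data": {
  "motion": [
    {"slide":[0,0.1,0],"turn":[0,0,0]},
    {"slide":[0,0.2,0],"turn":[0,0,0]},
    {"slide":[0,0.3,0],"turn":[0,0,0]}
  ]
}}

```text
clock: 7.75
tool_pos: [0.5453, 0.1206, 0.2667]
tcp_rot: [-0.697, 0.698, -0.115, 0.115]
wrist_force: [-1.6, -1.0, 3.3]
width: 0.306
```

{"op": "play_rows", "data": {
  "motion": [
    {"slide":[0,0.1,0],"turn":[0,0,0]},
    {"slide":[0,0.2,0],"turn":[0,0,0]},
    {"slide":[0,0.3,0],"turn":[0,0,0]}
  ]
}}

```text
clock: 8.05
tool_pos: [0.5454, 0.1206, 0.2638]
tcp_rot: [-0.698, 0.698, -0.115, 0.115]
wrist_force: [-3.0, -0.5, 3.8]
width: 0.307
```

{"op": "play_rows", "data": {
  "motion": [
    {"slide":[0,0.1,0],"turn":[0,0,0]},
    {"slide":[0,0.2,0],"turn":[0,0,0]},
    {"slide":[0,0.3,0],"turn":[0,0,0]}
  ]
}}

```text
clock: 8.35
tool_pos: [0.5453, 0.1206, 0.2608]
tcp_rot: [-0.698, 0.698, -0.115, 0.115]
wrist_force: [-2.5, 0.1, 5.0]
width: 0.309
```

```bash
python3 e.py .5452 .1207 .258;python3 t.py w8.png
```

```text
8.35 [0.5453 0.1206 0.2608] [-0.0003 -0.0004 -1.    ] [-2.542   0.0775  4.9796] [-0.1656  0.453  -0.027 ] 0.30918724713838164
slide cm [-0.02  0.28  0.01] turn [ 0.0005 -0.0004 -0.0001]
top y 0.12761418293395824 foot y 0.21761418293395823 circ ((-0.004062895197421312, -5.2010011131642386e-05), 0.019769174978137016)
top plane slopes dy/dx,dy/dz [ 0.     -0.0024  0.1279]
cyl 1864 [-0.0019 -0.0004 -0.0061 -0.0022] res 0.00015907117939464518
foot top 1915 0.20438145952106856 [-0.2303 -0.0014  0.2001] [-0.0284  0.1976 -0.0244] [-0.011   0.2116  0.0233]
```

{"op": "play_rows", "data": {
  "motion": [
    {"slide":[0,0.1,0],"turn":[0,0,0]},
    {"slide":[0,0.2,0],"turn":[0,0,0]}
  ]
}}

```text
clock: 8.6
tool_pos: [0.5454, 0.1206, 0.2586]
tcp_rot: [-0.697, 0.698, -0.115, 0.115]
wrist_force: [-2.2, -0.5, 5.5]
width: 0.307
```

{"op": "play_rows", "data": {
  "motion": [
    {"slide":[0,0.05,0],"turn":[0,0,0]}
  ]
}}

```text
clock: 8.7
tool_pos: [0.5454, 0.1206, 0.2581]
tcp_rot: [-0.698, 0.698, -0.115, 0.115]
wrist_force: [-2.0, -1.1, 6.3]
width: 0.313
```

{"op": "play_rows", "data": {
  "motion": [
    {"slide":[0,0.05,0],"turn":[0,0,0]}
  ]
}}

```text
clock: 8.8
tool_pos: [0.5454, 0.1206, 0.2576]
tcp_rot: [-0.698, 0.698, -0.115, 0.115]
wrist_force: [-2.4, -0.9, 6.6]
width: 0.302
```

{"op": "play_rows", "data": {
  "motion": [
    {"slide":[0,0.03,0],"turn":[0,0,0]}
  ]
}}

```text
clock: 8.9
tool_pos: [0.5454, 0.1206, 0.2574]
tcp_rot: [-0.698, 0.698, -0.115, 0.115]
wrist_force: [-3.4, 0.1, 7.3]
width: 0.306
```

{"op": "play_rows", "data": {
  "motion": [
    {"slide":[0,0.03,0],"turn":[0,0,0]}
  ]
}}

```text
clock: 9.0
tool_pos: [0.5454, 0.1206, 0.2572]
tcp_rot: [-0.698, 0.698, -0.115, 0.115]
wrist_force: [-3.1, -0.2, 10.4]
width: 0.306
```

{"op": "play_rows", "data": {
  "motion": [
    {"slide":[0,0.03,0],"turn":[0,0,0]}
  ]
}}

```text
clock: 9.1
tool_pos: [0.5455, 0.1206, 0.2572]
tcp_rot: [-0.698, 0.698, -0.115, 0.115]
wrist_force: [-3.2, -1.9, 11.8]
width: 0.306
```

{"op": "play_rows", "data": {
  "motion": [
    {"slide":[0,0.03,0],"turn":[0,0,0]}
  ]
}}

```text
clock: 9.2
tool_pos: [0.5454, 0.1206, 0.2572]
tcp_rot: [-0.698, 0.698, -0.115, 0.115]
wrist_force: [-4.4, -1.6, 11.6]
width: 0.309
```

{"op": "play_rows", "data": {
  "motion": [
    {"slide":[0,0.03,0],"turn":[0,0,0]}
  ]
}}

```text
clock: 9.3
tool_pos: [0.5454, 0.1206, 0.2572]
tcp_rot: [-0.698, 0.698, -0.115, 0.115]
wrist_force: [-4.3, -1.1, 12.0]
width: 0.303
```

```bash
python3 e.py .5452 .1207 .2572; python3 -c "
from h import *
import time
for i in range(6): s=ctrl.state();print(s['clock'],s['wrist_force'],s['wrist_torque'],s['tool_pos'])"
```

```text
9.3 [0.5454 0.1206 0.2572] [ 0.0002 -0.0004 -1.    ] [-4.3189 -1.0836 12.0324] [-0.2117  0.8867 -0.0306] 0.30331187120557673
slide cm [-0.02 -0.    0.01] turn [ 0.0003 -0.0003  0.0003]
9.3 [-4.31889744 -1.08357068 12.03243286] [-0.2116562   0.88665107 -0.03057983] [0.54539722 0.12057384 0.25716664]
9.3 [-4.31889744 -1.08357068 12.03243286] [-0.2116562   0.88665107 -0.03057983] [0.54539722 0.12057384 0.25716664]
9.3 [-4.31889744 -1.08357068 12.03243286] [-0.2116562   0.88665107 -0.03057983] [0.54539722 0.12057384 0.25716664]
9.3 [-4.31889744 -1.08357068 12.03243286] [-0.2116562   0.88665107 -0.03057983] [0.54539722 0.12057384 0.25716664]
9.3 [-4.31889744 -1.08357068 12.03243286] [-0.2116562   0.88665107 -0.03057983] [0.54539722 0.12057384 0.25716664]
9.3 [-4.31889744 -1.08357068 12.03243286] [-0.2116562   0.88665107 -0.03057983] [0.54539722 0.12057384 0.25716664]
```

{"op": "play_rows", "data": {
  "motion": [
    {"slide":[-0.01,0.035,0],"turn":[0,0,0]},
    {"slide":[-0.01,0.035,0],"turn":[0,0,0]}
  ]
}}

```text
clock: 9.5
tool_pos: [0.5454, 0.1206, 0.2572]
tcp_rot: [-0.698, 0.698, -0.115, 0.115]
wrist_force: [-2.9, -0.6, 12.2]
width: 0.304
```

{"op": "play_rows", "data": {
  "motion": [
    {"slide":[-0.01,0.035,0],"turn":[0,0,0]},
    {"slide":[-0.01,0.035,0],"turn":[0,0,0]}
  ]
}}

```text
clock: 9.7
tool_pos: [0.5453, 0.1206, 0.2572]
tcp_rot: [-0.698, 0.698, -0.115, 0.115]
wrist_force: [-3.4, -1.0, 11.6]
width: 0.305
```

{"op": "play_rows", "data": {
  "motion": [
    {"slide":[-0.01,0.045,0],"turn":[0,0,0]},
    {"slide":[-0.01,0.045,0],"turn":[0,0,0]}
  ]
}}

```text
clock: 9.9
tool_pos: [0.5452, 0.1206, 0.2571]
tcp_rot: [-0.698, 0.698, -0.115, 0.115]
wrist_force: [-3.8, -1.8, 12.7]
width: 0.307
```

{"op": "play_rows", "data": {
  "motion": [
    {"slide":[0,0.045,0],"turn":[0,0,0]},
    {"slide":[0,0.045,0],"turn":[0,0,0]},
    {"slide":[0,0.045,0],"turn":[0,0,0]}
  ]
}}

```text
clock: 10.2
tool_pos: [0.5452, 0.1206, 0.2571]
tcp_rot: [-0.698, 0.698, -0.115, 0.116]
wrist_force: [-4.9, -1.7, 13.4]
width: 0.308
```

{"op": "play_rows", "data": {
  "motion": [
    {"slide":[0,0.045,0],"turn":[0,0,0]},
    {"slide":[0,0.045,0],"turn":[0,0,0]},
    {"slide":[0,0.045,0],"turn":[0,0,0]},
    {"slide":[0,0.045,0],"turn":[0,0,0]},
    {"slide":[0,0.045,0],"turn":[0,0,0]}
  ]
}}

```text
clock: 10.7
tool_pos: [0.5452, 0.1205, 0.2571]
tcp_rot: [-0.698, 0.698, -0.115, 0.116]
wrist_force: [-4.4, -1.6, 13.8]
width: 0.309
```

{"op": "play_rows", "data": {
  "motion": [
    {"slide":[0,0.045,0],"turn":[0,0,0]},
    {"slide":[0,0.045,0],"turn":[0,0,0]},
    {"slide":[0,0.045,0],"turn":[0,0,0]},
    {"slide":[0,0.045,0],"turn":[0,0,0]},
    {"slide":[0,0.045,0],"turn":[0,0,0]}
  ]
}}

```text
clock: 11.2
tool_pos: [0.5452, 0.1205, 0.2571]
tcp_rot: [-0.698, 0.698, -0.114, 0.116]
wrist_force: [-4.7, -1.0, 14.3]
width: 0.312
```

{"op": "play_rows", "data": {
  "motion": [
    {"slide":[0,0.042,0],"turn":[0,0,0]},
    {"slide":[0,0.042,0],"turn":[0,0,0]},
    {"slide":[0,0.042,0],"turn":[0,0,0]},
    {"slide":[0,0.042,0],"turn":[0,0,0]},
    {"slide":[0,0.042,0],"turn":[0,0,0]}
  ]
}}

```text
clock: 11.7
tool_pos: [0.5452, 0.1205, 0.2571]
tcp_rot: [-0.698, 0.698, -0.114, 0.116]
wrist_force: [-3.7, -1.5, 13.9]
width: 0.303
```

```bash
python3 e.py .5452 .1207 .2572
```

```text
11.7 [0.5452 0.1205 0.2571] [ 0.0017 -0.0004 -1.    ] [-3.7134 -1.4895 13.8587] [-0.2851  1.0158  0.0489] 0.30324994013338524
slide cm [-0.   -0.01  0.02] turn [-0.0002 -0.0002  0.0018]
```

{"op": "play_rows", "data": {
  "motion": [
    {"slide":[0,0.042,0],"turn":[0,0,0]},
    {"slide":[0,0.042,0],"turn":[0,0,0]},
    {"slide":[0,0.042,0],"turn":[0,0,0]},
    {"slide":[0,0.042,0],"turn":[0,0,0]},
    {"slide":[0,0.042,0],"turn":[0,0,0]}
  ]
}}

```text
clock: 12.2
tool_pos: [0.5451, 0.1205, 0.2571]
tcp_rot: [-0.698, 0.698, -0.114, 0.116]
wrist_force: [-4.5, -1.2, 14.3]
width: 0.308
```

{"op": "play_rows", "data": {
  "motion": [
    {"slide":[0,0.042,0],"turn":[0,0,0]},
    {"slide":[0,0.042,0],"turn":[0,0,0]},
    {"slide":[0,0.042,0],"turn":[0,0,0]},
    {"slide":[0,0.042,0],"turn":[0,0,0]},
    {"slide":[0,0.042,0],"turn":[0,0,0]}
  ]
}}

```text
clock: 12.7
tool_pos: [0.5451, 0.1205, 0.2571]
tcp_rot: [-0.698, 0.698, -0.114, 0.116]
wrist_force: [-4.0, -1.4, 14.6]
width: 0.307
```

{"op": "play_rows", "data": {
  "motion": [
    {"slide":[0,0.042,0],"turn":[0,0,0]},
    {"slide":[0,0.042,0],"turn":[0,0,0]},
    {"slide":[0,0.042,0],"turn":[0,0,0]},
    {"slide":[0,0.042,0],"turn":[0,0,0]},
    {"slide":[0,0.042,0],"turn":[0,0,0]}
  ]
}}

```text
clock: 13.2
tool_pos: [0.5451, 0.1205, 0.2571]
tcp_rot: [0.698, -0.698, 0.114, -0.116]
wrist_force: [-3.7, -1.4, 14.1]
width: 0.312
```

```bash
python3 e.py .5452 .1207 .2572
```

```text
13.2 [0.5451 0.1205 0.2571] [ 0.0022 -0.0003 -1.    ] [-3.7363 -1.4061 14.11  ] [-0.223   0.9418 -0.0202] 0.3115584923552937
slide cm [ 0.   -0.01  0.02] turn [-0.0004 -0.0001  0.0022]
```

The push held for 3 s at about 18 N (Fz ≈ +14 plus about 4.3 N of tamper weight). I lift off.

{"op": "play_rows", "data": {
  "motion": [
    {"slide":[0,-0.05,0],"turn":[0,0,0]},
    {"slide":[0,-0.3,0],"turn":[0,0,0]},
    {"slide":[0,-1.5,0],"turn":[0,0,0]},
    {"slide":[0,-4,0],"turn":[0,0,0]},
    {"slide":[0,-7,0],"turn":[0,0,0]}
  ]
}}

```text
clock: 13.7
tool_pos: [0.5446, 0.1205, 0.3277]
tcp_rot: [-0.697, 0.698, -0.115, 0.115]
wrist_force: [1.0, 0.2, -3.7]
width: 0.308
```

{"op": "play_rows", "data": {
  "motion": [
    {"slide":[0,-2,0],"turn":[0,0,0]},
    {"slide":[0,-2,0],"turn":[0,0,0]},
    {"slide":[0,-2,0],"turn":[0,0,0]}
  ]
}}

```text
clock: 14.0
tool_pos: [0.5445, 0.1205, 0.3479]
tcp_rot: [-0.698, 0.698, -0.115, 0.116]
wrist_force: [-1.2, 0.4, -5.7]
width: 0.308
```

```bash
cat > n.py <<'E'
from h import *
import sys
np.set_printoptions(precision=4,suppress=True)
ims=[]
for n in sys.argv[1:]:
    s=ctrl.state(); p=viewer.grab_frame(n); X=cloud(p,s); ims.append(p['frame']); save(p,n+'_n.png')
    hsv=cv2.cvtColor(p['frame'],cv2.COLOR_RGB2HSV)
    e=np.array([np.cos(.171),np.sin(.171)]); D=X[...,:2]-[.5431,.1214]; a=D@e; b=D@[-e[1],e[0]]; z=X[...,2]
    pl=(abs(a)<.036)&(abs(b)<.028)&(z>.03)&(z<.06)
    fr=(abs(a)<.062)&(abs(b)<.054)&((abs(a)>.045)|(abs(b)>.037))&(z>.03)&(z<.06)
    for nm,m in [('plate',pl),('frame',fr)]:
        A=np.c_[a[m],b[m],np.ones(m.sum())]; print(n,nm,m.sum(),np.linalg.lstsq(A,z[m],rcond=None)[0],'med',np.median(z[m]) if m.any() else None)
E
python3 n.py scene side wrist; python3 e.py .5109 -.1123 .33; python3 t.py w9.png
```

```text
scene plate 515 [-0.0021  0.0098  0.0397] med 0.039805591464428226
scene frame 874 [0.0003 0.003  0.0398] med 0.03982425120213195
side plate 434 [-0.0031  0.0014  0.0391] med 0.03914937355189881
side frame 738 [0.0007 0.0012 0.0392] med 0.03913762465370724
wrist plate 2157 [-0.0056  0.0012  0.0397] med 0.039774600141325334
wrist frame 5671 [ 0.0001 -0.0011  0.0397] med 0.03967912456497996
14.15 [0.5442 0.1204 0.3465] [-0.0014 -0.0009 -1.    ] [ 0.867   0.548  -5.1578] [0.0411 0.0338 0.0127] 0.30959970152403965
slide cm [  4.33   1.68 -23.1 ] turn [ 0.0013 -0.0002 -0.0011]
top y 0.1276687384806665 foot y 0.2176687384806665 circ ((-0.004131656605750322, 7.039305637590587e-05), 0.01959499530494213)
top plane slopes dy/dx,dy/dz [-0.0036 -0.0005  0.128 ]
cyl 1863 [-0.0019 -0.0004 -0.0058 -0.0013] res 0.0001601127127117876
foot top 1887 0.2043731384272112 [-0.2263  0.0016  0.2002] [-0.0285  0.1977 -0.0237] [-0.011   0.2116  0.0233]
```

The plate is flush (39.7 mm, same as the frame) and level to about 0.004 rad. Now back to the cup.

{"op": "play_rows", "data": {
  "motion": [
    {"slide":[0.8,0,-4],"turn":[0,0,-0.001]},
    {"slide":[1.6,0,-8],"turn":[0,0,-0.001]},
    {"slide":[2.6,0,-13],"turn":[0,0,-0.001]},
    {"slide":[3.5,0,-18],"turn":[0,0,-0.001]},
    {"slide":[4.3,0,-22],"turn":[0,0,-0.001]}
  ]
}}

```text
clock: 14.7
tool_pos: [0.5135, -0.1038, 0.346]
tcp_rot: [-0.697, 0.698, -0.116, 0.115]
wrist_force: [0.4, 0.8, -4.9]
width: 0.308
```

{"op": "play_rows", "data": {
  "motion": [
    {"slide":[0,0,-1],"turn":[0,0,0]},
    {"slide":[0,0,-1],"turn":[0,0,0]},
    {"slide":[0,0,-1],"turn":[0,0,0]}
  ]
}}

```text
clock: 15.0
tool_pos: [0.5101, -0.1129, 0.3455]
tcp_rot: [-0.697, 0.698, -0.116, 0.114]
wrist_force: [-0.1, -0.0, -4.3]
width: 0.302
```

```bash
python3 e.py .5109 -.1123 .25
```

```text
15.0 [ 0.5101 -0.1129  0.3455] [-0.0028 -0.0005 -1.    ] [-0.0933 -0.0132 -4.268 ] [ 0.0788 -0.0306 -0.0418] 0.30155575991630323
slide cm [0.08 9.55 0.1 ] turn [ 0.0014 -0.001  -0.0025]
```

{"op": "play_rows", "data": {
  "motion": [
    {"slide":[0.1,4,0.1],"turn":[0,0,-0.002]},
    {"slide":[0.1,8,0.1],"turn":[0,0,-0.002]},
    {"slide":[0.1,9.8,0.1],"turn":[0,0,-0.002]},
    {"slide":[0.1,9.8,0.1],"turn":[0,0,-0.002]},
    {"slide":[0.1,9.8,0.1],"turn":[0,0,-0.002]}
  ]
}}

```text
clock: 15.5
tool_pos: [0.5115, -0.1114, 0.2477]
tcp_rot: [-0.697, 0.698, -0.115, 0.114]
wrist_force: [0.4, 1.0, -3.0]
width: 0.308
```

```bash
python3 e.py .5109 -.1123 .2227; python3 t.py w10.png; python3 - <<'E'
from h import *
s=ctrl.state(); p=viewer.grab_frame('wrist'); X=cloud(p,s); r=np.hypot(X[...,0]-.5088,X[...,1]+.1116); z=X[...,2]
from scipy.optimize import least_squares
for lo,hi in [(.032,.042),(.029,.035)]:
    P=X[(r<.042)&(r>.032)&(z>.011)&(z<.0165)][:,:2]
q=least_squares(lambda c:np.hypot(P[:,0]-c[0],P[:,1]-c[1])-c[2],[.5088,-.1116,.034]).x; print('cup rim',len(P),q)
P=X[(r<.032)&(z>.032)&(z<.042)]; print('foot pts',len(P),P.min(0),P.max(0))
E
```

```text
15.5 [ 0.5115 -0.1114  0.2477] [-0.0013 -0.001  -1.    ] [ 0.3999  0.9994 -2.9818] [-0.0085  0.0041  0.0096] 0.30757533739681986
slide cm [-0.03  2.5  -0.1 ] turn [ 0.0013  0.0004 -0.0009]
top y 0.12767047834163436 foot y 0.21767047834163436 circ ((-0.00413100142031908, 5.481037078425288e-05), 0.01973670907318592)
top plane slopes dy/dx,dy/dz [-0.0017 -0.0005  0.128 ]
cyl 1866 [-0.0019 -0.0004 -0.0055 -0.0018] res 0.00015531033321716792
foot top 1876 0.20443430456624329 [-0.2211  0.0007  0.2003] [-0.0285  0.1977 -0.0244] [-0.011   0.2117  0.0234]
cup rim 1071 [ 0.50879022 -0.11160988  0.03391786]
foot pts 296 [ 0.48333592 -0.13669318  0.03213424] [ 0.52054124 -0.08588994  0.04199547]
```

View pics/w10.png

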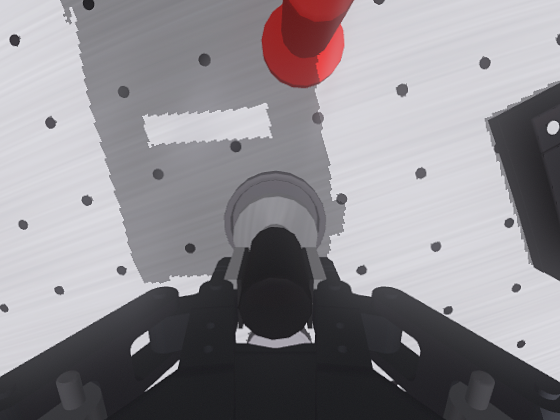

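The tamper hangs over the cup (rim around (215,275)), centred left to right. The cup centre is re-measured at (0.5088,-0.1116), unchanged. I lower it gently.

{"op": "play_rows", "data": {
  "motion": [
    {"slide":[0,0.6,-0.1],"turn":[0,0,-0.001]},
    {"slide":[0,1.2,-0.1],"turn":[0,0,-0.001]},
    {"slide":[0,1.7,-0.1],"turn":[0,0,-0.001]},
    {"slide":[0,2.0,-0.1],"turn":[0,0,-0.001]},
    {"slide":[0,2.15,-0.1],"turn":[0,0,-0.001]}
  ]
}}

```text
clock: 16.1
tool_pos: [0.5114, -0.1129, 0.2267]
tcp_rot: [-0.697, 0.698, -0.115, 0.116]
wrist_force: [-0.1, -0.1, -3.6]
width: 0.307
```

{"op": "play_rows", "data": {
  "motion": [
    {"slide":[0,0.05,0],"turn":[0,0,0]},
    {"slide":[0,0.1,0],"turn":[0,0,0]}
  ]
}}

```text
clock: 16.3
tool_pos: [0.5114, -0.1129, 0.2257]
tcp_rot: [-0.697, 0.698, -0.115, 0.116]
wrist_force: [-0.2, 0.8, -4.1]
width: 0.306
```

{"op": "play_rows", "data": {
  "motion": [
    {"slide":[0,0.05,0],"turn":[0,0,0]}
  ]
}}

```text
clock: 16.4
tool_pos: [0.5115, -0.113, 0.2252]
tcp_rot: [-0.697, 0.698, -0.115, 0.116]
wrist_force: [0.0, -0.1, -3.8]
width: 0.305
```

{"op": "play_rows", "data": {
  "motion": [
    {"slide":[0,0.08,0],"turn":[0,0,0]},
    {"slide":[0,0.16,0],"turn":[0,0,0]}
  ]
}}

```text
clock: 16.6
tool_pos: [0.5115, -0.113, 0.2236]
tcp_rot: [-0.697, 0.698, -0.115, 0.116]
wrist_force: [0.4, -0.3, -5.1]
width: 0.309
```

{"op": "play_rows", "data": {
  "motion": [
    {"slide":[0,0.05,0],"turn":[0,0,0]}
  ]
}}

```text
clock: 16.7
tool_pos: [0.5115, -0.113, 0.2231]
tcp_rot: [-0.697, 0.698, -0.114, 0.116]
wrist_force: [0.4, 0.6, -4.3]
width: 0.308
```

{"op": "play_rows", "data": {
  "motion": [
    {"slide":[0,0.05,0],"turn":[0,0,0]}
  ]
}}

```text
clock: 16.8
tool_pos: [0.5115, -0.113, 0.2226]
tcp_rot: [-0.697, 0.698, -0.114, 0.116]
wrist_force: [-0.6, -0.7, -3.5]
width: 0.306
```

{"op": "play_rows", "data": {
  "motion": [
    {"slide":[0,0.04,0],"turn":[0,0,0]}
  ]
}}

```text
clock: 16.9
tool_pos: [0.5115, -0.113, 0.2225]
tcp_rot: [-0.697, 0.698, -0.114, 0.116]
wrist_force: [-4.0, 0.4, 14.6]
width: 0.308
```

{"op": "play_rows", "data": {
  "motion": [
    {"slide":[0,0.03,0],"turn":[0,0,0]}
  ]
}}

```text
clock: 17.0
tool_pos: [0.5115, -0.113, 0.2225]
tcp_rot: [-0.697, 0.698, -0.114, 0.116]
wrist_force: [-1.7, 0.0, 5.1]
width: 0.306
```

{"op": "play_rows", "data": {
  "motion": [
    {"slide":[0,0.03,0],"turn":[0,0,0]}
  ]
}}

```text
clock: 17.1
tool_pos: [0.5115, -0.113, 0.2225]
tcp_rot: [-0.697, 0.698, -0.114, 0.116]
wrist_force: [-2.4, 1.4, 4.7]
width: 0.306
```

Seated on the cup floor. I open slowly, with the load eased.

{"op": "play_rows", "data": {
  "motion": [
    {"slide":[0,0.01,0],"turn":[0,0,0]}
  ],
  "newtons": 20
}}

```text
clock: 17.2
tool_pos: [0.5115, -0.1129, 0.2226]
tcp_rot: [-0.697, 0.698, -0.114, 0.116]
wrist_force: [-1.0, 0.3, -1.2]
width: 0.307
```

{"op": "play_rows", "data": {
  "motion": [
    {"slide":[0,0,0],"turn":[0,0,0]},
    {"slide":[0,0,0],"turn":[0,0,0]},
    {"slide":[0,0,0],"turn":[0,0,0]},
    {"slide":[0,0,0],"turn":[0,0,0]},
    {"slide":[0,0,0],"turn":[0,0,0]}
  ],
  "hand": 7
}}

```text
clock: 17.7
tool_pos: [0.5115, -0.113, 0.2226]
tcp_rot: [-0.697, 0.698, -0.114, 0.116]
wrist_force: [0.2, -0.1, 0.3]
width: 0.82
```

{"op": "play_rows", "data": {
  "motion": [
    {"slide":[0,-2,0],"turn":[0,0,0]},
    {"slide":[0,-5,0],"turn":[0,0,0]},
    {"slide":[0,-9,0],"turn":[0,0,0]},
    {"slide":[0,-14,0],"turn":[0,0,0]},
    {"slide":[0,-14,0],"turn":[0,0,0]}
  ]
}}

```text
clock: 18.2
tool_pos: [0.5128, -0.1131, 0.3682]
tcp_rot: [-0.697, 0.699, -0.111, 0.119]
wrist_force: [0.0, -0.4, -0.6]
width: 0.819
```

```bash
sed -i 's/w3\./w11./g' d.py; python3 d.py; python3 n.py scene side; python3 - <<'E'
import cv2,numpy as np
a=cv2.imread('pics/w11.png');b=cv2.imread('pics/side_n.png')
cv2.imwrite('pics/fin.png',np.hstack([cv2.resize(a,(400,300)),cv2.resize(b[180:330,170:370],(400,300))]))
E
```

```text
18.2 [ 0.5128 -0.1131  0.3682] [[ 0.9469  0.0105  0.3213]
 [-0.3212 -0.0044  0.947 ]
 [ 0.0114 -0.9999 -0.0008]]
handle top 859 (0.5091413855552673, -0.11290518939495087) 0.027908306568861008 z 0.09449773
cup+foot 1685 (0.5086504220962524, -0.11175037175416946) 0.07201103121042252 z 0.016042193
rim 739 (0.5086504220962524, -0.11175037175416946) 0.07201103121042252 z 0.013462209
axis 0.04 92 [ 0.5097 -0.1134]
axis 0.06 103 [ 0.5097 -0.1134]
axis 0.075 118 [ 0.5097 -0.1133]
slide cm [-0.5  14.56 -0.12] turn [0. 0. 0.]
scene plate 517 [-0.0073  0.0066  0.0397] med 0.03974006168525678
scene frame 875 [0.0003 0.0057 0.0396] med 0.039745465409700254
side plate 443 [-0.0042  0.0061  0.0391] med 0.03910117273687153
side frame 739 [0.0001 0.0006 0.0392] med 0.03920274160393228
```

View pics/fin.png

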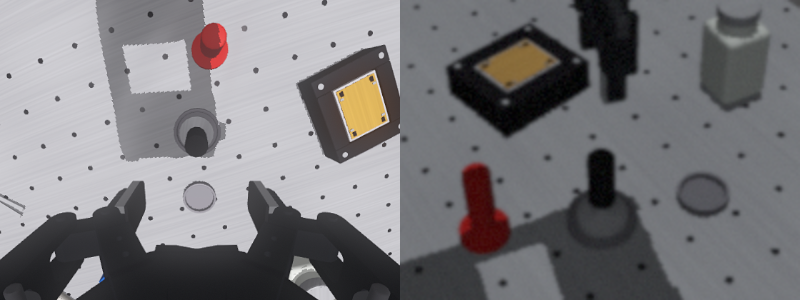

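The tamper stands upright in its cup (left half, about (135,195)), with its top at 94.5 mm as at the start. The plate is flush and everything else is in place.

{"op": "play_rows", "data": {
  "motion": [
    {"slide":[0,0,0],"turn":[0,0,0]},
    {"slide":[0,0,0],"turn":[0,0,0]},
    {"slide":[0,0,0],"turn":[0,0,0]}
  ]
}}

```text
clock: 18.65
tool_pos: [0.5108, -0.1126, 0.3616]
tcp_rot: [-0.697, 0.698, -0.115, 0.115]
wrist_force: [-0.2, 0.2, -0.2]
width: 0.816
```

```bash
python3 -c "
from rig import ctrl
print(ctrl.state()['clock'],ctrl.close_job())"
```

```text
the job is handed in; nothing more can be done
18.65 None
```

I took the black tamper from its 72 mm cup, pressed the plate until it bottomed, lifted off and set the tamper back. The job was handed in at 18.65 s, and no verdict was reported.

- **Push:** I held it for about 3 s at roughly 17.7–19 N. That is the wrist reading of 13.4–14.6 N plus about 4.3 N for the tamper's weight, estimated from noisy readings. Readings came only at the end of each move; the highest one while pressing was about 19 N. There was also a sideways drag of about 4–5 N on the foot.
- **Plate:** it measured flush with the frame within about 0.1 mm. The cameras disagree slightly on its tilt, from about 0.003 to 0.007 rad. Most of it is along nest x, probably because the tamper sat slightly tilted in the grip.
- **Tamper:** it stands upright in its cup, about 2 mm off centre, with its top at 94.5 mm as at the start. As it touched the cup floor the wrist read a brief peak of about 19 N, which then eased off.
- **Other things:** the last pictures show the red tamper, small cup, bottle and nest in place. I did not re-measure the swab box or tray, but the arm went nowhere near them.

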